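# Index the pen carousel and load the marker through its port

## Task

Turn the pen carousel until its only round pocket, the one pocket that the marker fits, stands squarely under the fixed loading ring that stands on its base. Then take the marker out of its upright stand and lower it, the same way up, through the ring into the round pocket until it rests on the pocket's floor; do not let go of it while it still has far to fall. Leave the sanding block, the black pot and the glue bottle where they are.

Things in the scene. Friction and masses are not known exactly. Their poses are not given: they have to be found in the camera images.
- carousel_base: Fixed base of the pen carousel: black disc, 196 mm across, 9 mm high, on the worktop; origin at the centre of its underside, on the carousel's upright axis. Its -x axis points to its front (towards the right and near side, seen from the robot), where two thin bars carry the loading ring (tops of the bars 112 mm high, 115 mm in front of the axis at their feet).
- carousel (a joint): Turn of the carousel on its base about the upright axis, rad, positive counter-clockwise seen from above; 0 = the round pocket is exactly in line with the loading ring. Turns stiffly (0.05 N m) and stays where it is left. Highest pocket edge 110 mm above the worktop.
- knob (a point): Centre of the black bar knob on top of the carousel, on the upright axis, 163 mm above the worktop. The bar is 14 mm thick, 52 mm long and 28 mm high (149 to 177 mm above the worktop); its length lies along the direction of the round pocket (at joint 0 along the base's x axis) and it turns with the carousel. A disc of 34 mm diameter lies under it.
- port (a point): Centre of the top face of the fixed loading ring. The ring leans like the pockets: its axis points from here 30 degrees from upright, outward and up to the base's front; bore 32 mm, outside 43 mm, 10 mm long. With joint 0 its axis is that of the round pocket, whose mouth lies 8 mm below the ring, floor 92 mm along the axis from this point.
- pocket_floor (a point): Centre of the floor of the round pocket (grey tube, bore 28 mm, 36 mm outside, 74 mm deep); turns with the carousel, 36 mm from its axis and 36 mm above the worktop. The tube leans outward 30 degrees from upright.
- pocket_mouth (a point): Centre of the mouth of the round pocket, 74 mm along its axis from the floor; it turns with the carousel. The four other pockets, at 72 degree steps, lean alike: two flat slots (9 x 34 mm) and two square holes (11 mm), too narrow for the marker.
- pen_stand: Fixed upright aluminium pen stand: foot 60 mm across, tube 29 mm outside, 20 mm bore, 42 mm high, its floor 6 mm high; origin at the centre of its underside.
- marker_mid (a point): Centre of the marker pen, half-way along it, on its axis: round, 17 mm across, 135 mm long, 20 g; it stands upright in the pen stand, 36 mm of it in the bore, its top about 141 mm above the worktop.
- marker_foot (a point): Centre of the marker's lower end, 67.5 mm below point marker_mid as it stands.
- marker: The same marker; origin on its side half-way along, 8 mm off its axis; its y axis runs along it from the lower end to the upper.
- sanding_block: Bystander: sanding block, 60 x 99 x 23 mm, origin at the centre of its underside. Leave alone.
- pot: Bystander: small black pot, 81 mm across, 55 mm high, origin at the centre of its underside. Leave alone.
- glue_bottle: Bystander: glue bottle, 56 mm across, 178 mm high, origin at the centre of its underside. Leave alone.

How it is judged:
On the way, in this order (a step that is already met when the one before it is completed fails the run):
1. the carousel stands still with the round pocket under the loading ring, the marker still in its stand (value of joint carousel between -0.1 and 0.1 rad and velocity of joint carousel between -0.1 and 0.1 rad/s and distance of marker_mid from where it was at the start of the episode below 0.03 m), for 0.2 s.
2. the marker's lower end rests on the round pocket's floor (value of joint carousel between -0.1 and 0.1 rad and distance between marker_foot and pocket_floor below 0.012 m), for 0.2 s.
At the end, for the whole second after the job is handed in: Carousel joint within 0.1 rad of 0 and still (brought there before the marker left its stand); the marker stands through the ring in the round pocket, its lower end within 12 mm of the centre of the pocket's floor, at rest (all of step 2 and velocity of joint carousel between -0.1 and 0.1 rad/s and linear speed of marker below 0.02 m/s); the robot touches nothing.
It fails at once if the marker is let go of in the ring or pocket with more than 30 mm still to fall (contact force between the fingers and marker below 0.05 N and distance between marker_foot and pocket_floor above 0.03 m and horizontal distance between marker_foot and port below 0.06 m and z of marker_foot in the frame of carousel_base below 0.15 m).
It fails at once if the sanding block is moved more than 30 mm (distance of sanding_block from where it was at the start of the episode above 0.03 m).
It fails at once if the black pot is moved more than 30 mm (distance of pot from where it was at the start of the episode above 0.03 m).
It fails at once if the glue bottle is moved more than 30 mm (distance of glue_bottle from where it was at the start of the episode above 0.03 m).
It also fails if it takes over 54 s, if anything falls off the work surface, if the arm or the gripper's body presses on something with over 40 N, if the wrist force passes 120 N, or if a joint passes its speed limit or range.

## Robot

A 6-joint arm with a two-finger parallel gripper is mounted at the origin on a cart in front of the work surface, level with it; the furniture and walls round the work are solid. World frame = base frame: x ahead of the robot, y to its left, z up, the work surface at z = 0. Lengths are in m, angles in rad, forces in N, time in s.
With the tool pointing down it reaches from about 0.275 to 0.975 m from the base axis. Payload 8.4 kg.
Tool frame: the origin (TCP) lies between the finger pads; the fingertips stand 8 mm ahead of it and the grasp point (between the pads) lies 11 mm behind it (r.tip_reach is the distance from the TCP to the fingertips, in m); z points along the fingers, y is the line along which they close (so a half turn about z gives the same grasp; the last joint's range is limited). The gripper opens to 92 mm and grips with 3 to 60 N. Pads are 20 mm wide; open, the fingers measure 128 mm over their backs; the gripper's body (75 mm by 189 mm) begins 69 mm behind the grasp point.
Start: joints at [-1.118, 0.353, 1.633, -0, 1.155, -0.002], TCP at [0.275, -0.561, 0.196] pointing down, gripper open.
Joint ranges: [-2.63, 2.63], [-0.92, 2.1], [0.06, 2.66], [-1.3, 4.44], [0, 2.69], [-3.02, 3.02]. Speed limits (rad/s): [2.22, 2.22, 2.79, 3.14, 3.14, 3.14].

## Interface

Orientations are given as a rotation vector (axis times angle).
In Python, from station import sensors, eyes, r gives the robot as it stands.
- The arm moves only by the tool step_arm, never from a script. Its argument "commands" is a list of rows, each a list of 3 entries, a list of its own where there are three numbers: the finger opening in mm, from 0 to 91.9, then the shift along the tool's x, y, z in units of 40 mm (1.0 is 40 mm), then the turn about the tool's z in units of 5 degrees (1.0 is 5 degrees). In form: [[fingers, [tx, ty, tz], twist], ...]. A call has 1 to 20 rows; each row is the pose to reach, as a shift and turn from the pose commanded when the call began, along the tool's axes at that moment; what a row does not reach only later rows make up. A row lasts 1/12 s, in which the tool goes at most 41.7 mm and 7.16 degrees, less where a joint would pass 70% of its speed; a pose out of reach is approached as far as the arm can. A call with a gripper value outside its range is refused whole. The fingers move at their own pace and stop on an object; the grip force is fixed at half the most. Time passes only in rows, so rows that repeat a pose let the fingers close. It gives the time, the measured TCP pose, the force, the opening and the grip force at its end, in the units of the state.
- sensors.get_obs(): the state, without advancing time (a new reading comes with each control period).
- eyes.snapshot(name): name is "scene" or "top" or "wrist"; returns the picture (400x640x3 uint8, red, green, blue); there is no depth.
- eyes.camera_model(name): a dict with "fx", "fy", "cx", "cy" (pixels), "R" (3x3) and "t" (3): a world point X has camera coordinates R X + t. Camera axes: x right, y down, z forward; pixel columns grow to the right and rows downward; lengths in m; the calibration is good to about 2 mm. A picture is of the moment at which its call begins: read the wrist's pose just before it. camera_model takes no time and is no camera call; for the wrist camera it gives the pose at the moment of the call.
- r.close_job(): hands the job in; it is judged then, once.
The state is a dict: "clock": time; "qpos": joint angles; "joint_vel": joint speeds; "effort": joint torques, N m; "ee_pos": TCP position; "tool_rot": TCP orientation; "ft_force": force on the tool from outside, world axes, zero at the start; "moment": the same for the moment, N m; "gripper_width": opening from 0.0 (shut) to 1.0 (fully open); "gripper_force": force on a finger pad.
Only numpy, scipy, OpenCV 4.12 (cv2) and the standard library are available. Lean on these libraries where they do the work, as an engineer would, in place of code of your own. Each camera call takes 0.05 s, during which the arm holds its last target. There are 200 camera calls.

## Working session

There is one attempt and no reset: what is moved stays moved. The work goes in short steps, Python scripts to look and compute and a tool call to move; the robot and the scene stay as the last step left them, time stands still between calls to the robot, and variables do not carry over. Pictures are saved under pics/ and viewed, at most 10 in all, crops included, and the job is handed in when it is done.

Besides the shell and the picture viewer there is one more tool, called after ">>>" in YAML: its name, and indented under it one key for each argument. step_arm: Moves the arm, as the interface text tells. Its arguments: {"type":"object","properties":{"commands":{"type":"array"}},"required":["commands"]}

```bash
mkdir -p pics
python3 - <<'E'
from station import sensors, eyes, r
import cv2, numpy as np
o=sensors.get_obs(); print({k:np.round(v,3).tolist() for k,v in o.items()})
for n in ["scene","top"]:
    im=eyes.snapshot(n); cv2.imwrite(f"pics/{n}0.png",im[:,:,::-1])
    m=eyes.camera_model(n); print(n,{k:np.round(v,4).tolist() for k,v in m.items()})
E
```

```text
{'clock': 0.0, 'qpos': [-1.118, 0.354, 1.634, -0.0, 1.155, -0.002], 'joint_vel': [0.0, 0.0, 0.0, 0.001, 0.001, 0.0], 'effort': [0.0, -59.385, -33.422, 0.07, 0.024, -0.0], 'ee_pos': [0.274, -0.561, 0.195], 'tool_rot': [-3.059, -0.708, 0.0], 'ft_force': [-0.199, 0.423, 0.004], 'moment': [-0.015, -0.001, 0.091], 'gripper_force': 0.0, 'gripper_width': 0.998}
scene {'fx': 414.5794, 'fy': 414.5794, 'cx': 321.272, 'cy': 201.3959, 'R': [[-0.6122, -0.7904, 0.0201], [-0.3547, 0.2518, -0.9004], [0.7066, -0.5584, -0.4345]], 't': [0.3835, 0.3014, 0.7298]}
top {'fx': 464.9983, 'fy': 464.9983, 'cx': 323.8285, 'cy': 196.3447, 'R': [[-0.0124, -0.9999, -0.0012], [-0.9877, 0.0124, -0.1557], [0.1557, -0.0007, -0.9878]], 't': [0.0647, 0.5554, 1.2268]}
```

View pics/scene0.png

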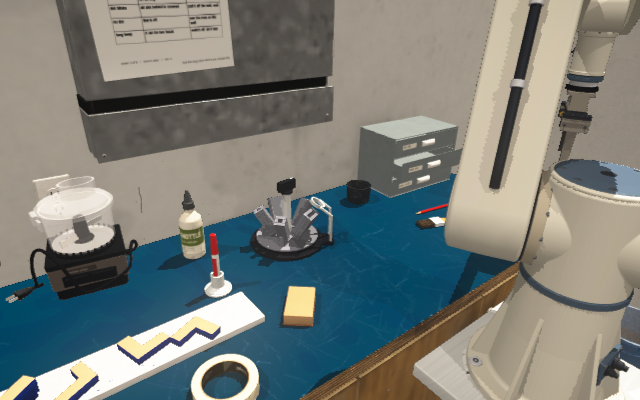

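View pics/top0.png

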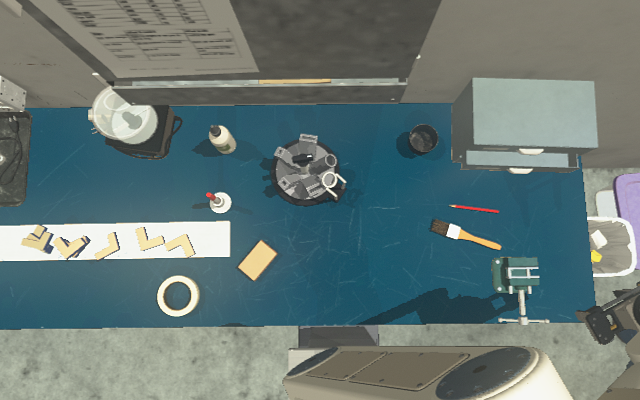

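```bash
cat > h.py <<'E'
import numpy as np, cv2
from station import sensors, eyes, r
from scipy.spatial.transform import Rotation as Ro
def ray(n,u,v,M=None):
    m=M or eyes.camera_model(n); R=np.array(m["R"]);t=np.array(m["t"])
    return -R.T@t, R.T@np.array([(u-m["cx"])/m["fx"],(v-m["cy"])/m["fy"],1])
def onz(n,u,v,z,M=None):
    c,d=ray(n,u,v,M); return c+d*(z-c[2])/d[2]
def tri(*rays):
    A=0;b=0
    for c,d in rays:
        d=d/np.linalg.norm(d);P=np.eye(3)-np.outer(d,d);A=A+P;b=b+P@c
    return np.linalg.solve(A,b)
def proj(n,X,M=None):
    m=M or eyes.camera_model(n); p=np.array(m["R"])@X+m["t"]
    return np.array([m["fx"]*p[0]/p[2]+m["cx"],m["fy"]*p[1]/p[2]+m["cy"]])
def tool():
    o=sensors.get_obs(); return np.array(o["ee_pos"]),Ro.from_rotvec(o["tool_rot"]).as_matrix()
E
python3 - <<'E'
from h import *
a=cv2.imread("pics/top0.png")[125:215,200:350]; b=cv2.imread("pics/scene0.png")[170:300,195:345]
a=cv2.resize(a,None,fx=5,fy=5,interpolation=cv2.INTER_CUBIC); b=cv2.resize(b,None,fx=4,fy=4,interpolation=cv2.INTER_CUBIC)
cv2.imwrite("pics/a.png",a);cv2.imwrite("pics/b.png",b)
print(onz("top",308,172,.0),onz("top",303,158,.163),onz("top",220,203,.0), onz("top",331,181,.11))
E
```

```text
[ 6.33884399e-01  1.01907671e-01 -2.22044605e-16] [0.63525037 0.10874192 0.163     ] [0.54776068 0.35078703 0.        ] [0.58589641 0.03859818 0.11      ]
```

View pics/a.png

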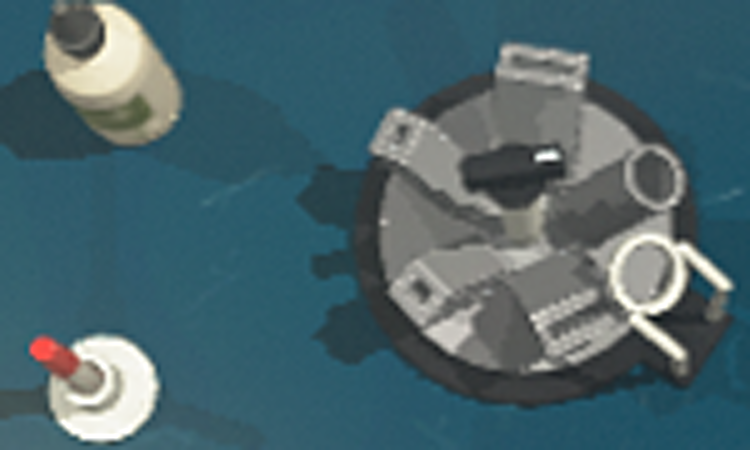

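View pics/b.png

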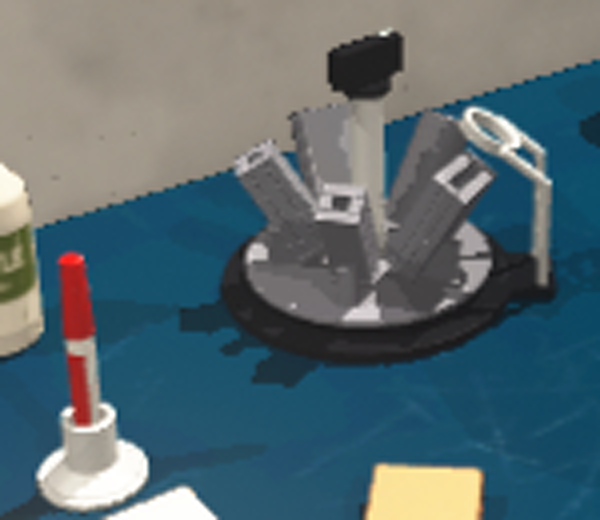

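Run:
```python
from h import *
np.set_printoptions(precision=4,suppress=True)
k=tri(ray("top",303,159),ray("scene",286.3,185.5)); p=tri(ray("top",329.6,179.8),ray("scene",317.5,202))
m=tri(ray("top",208.8,195.2),ray("scene",212.7,235.5)); rp=onz("top",331,160.4,.100)
print("knob",k,onz("top",303,159,.163),"port",p,"marktop",m,"stand",onz("top",220.6,202.6,.01),"rp",rp)
e=[onz("top",200+x/5,125+y/5,.163) for x,y in ((468,178),(558,162))]; d=e[1]-e[0]
print("bar ang",np.degrees(np.arctan2(d[1],d[0])),np.linalg.norm(d))
f=p-k; q=rp-k; print("front ang",np.degrees(np.arctan2(f[1],f[0])),np.linalg.norm(f[:2]),"pocket ang",np.degrees(np.arctan2(q[1],q[0])),np.linalg.norm(q[:2]))
# base disc by dark mask contour in top
print("wall edge",onz("top",300,104,0)[0])
for a,b in (((415,60),(333,85)),((403,103),(333,118)),((413,82),(333,80)),((110,100),(100,157))): print("cab",tri(ray("top",*a),ray("scene",*b)))
for z in (.2,.3,.4,.5): print(z,onz("top",300,102,z)[0],onz("top",300,84,z)[0])
w=eyes.camera_model("wrist"); P,T=tool(); R=np.array(w["R"]); c=-R.T@w["t"]
print("cam in tool",T.T@(c-P),"optical in tool",T.T@R[2],T.T@R[0],w["fx"]); print(T)
```

```text
knob [0.6338 0.1093 0.1601] [0.6327 0.1088 0.163 ] port [0.5892 0.0429 0.1127] marktop [0.5483 0.3491 0.1374] stand [0.5474 0.3469 0.01  ] rp [0.6432 0.0376 0.1   ]
bar ang -80.38431288009316 0.04575053509047222
front ang -123.85209718957556 0.08001156309061373 pocket ang -82.51866780954252 0.07234230269744758
wall edge 0.836736704179202
cab [ 0.7906 -0.1481  0.3624]
cab [ 0.7359 -0.1244  0.2774]
cab [ 0.743  -0.127   0.3829]
cab [0.7317 0.5145 0.2983]
0.2 0.7682192499261405 0.8150189004377425
0.3 0.7309086234964581 0.7734474025390162
0.4 0.6935979970667758 0.7318759046402901
0.5 0.6562873706370935 0.6903044067415638
cam in tool [ 0.0718 -0.     -0.1891] optical in tool [-0.2558  0.0012  0.9667] [ 0.0002  1.     -0.0012] 321.2249280046935
[[ 0.8983  0.4393 -0.0006]
 [ 0.4393 -0.8983  0.0011]
 [-0.     -0.0012 -1.    ]]
```

>>> step_arm:
  commands:
    - [91.9,[0,0,-2.6],0]
    - [91.9,[0,0,-2.6],0]
    - [91.9,[0,0,-2.6],0]
    - [91.9,[13.1,-10.6,-2.6],-6]
    - [91.9,[13.1,-10.6,-2.6],-6]
    - [91.9,[13.1,-10.6,-2.6],-6]
    - [91.9,[13.1,-10.6,-2.6],-6]
    - [91.9,[13.1,-10.6,-2.6],-6]
    - [91.9,[13.1,-10.6,-2.6],-6]
    - [91.9,[13.1,-10.6,-2.6],-6]
    - [91.9,[13.1,-10.6,-2.6],-6]
    - [91.9,[13.1,-10.6,-2.6],-6]
    - [91.9,[13.1,-10.6,-2.6],-6]
    - [91.9,[13.1,-10.6,-2.6],-6]
    - [91.9,[13.1,-10.6,-2.6],-6]
    - [91.9,[13.1,-10.6,-2.6],-6]
    - [91.9,[13.1,-10.6,-2.6],-6]
    - [91.9,[13.1,-10.6,-2.6],-6]
    - [91.9,[13.1,-10.6,-2.6],-6]
    - [91.9,[13.1,-10.6,-2.6],-6]

```text
clock: 1.77
ee_pos: [0.5607, 0.0548, 0.2993]
tool_rot: [-2.769, -1.48, -0.002]
ft_force: [-0.1, -0.0, -0.3]
gripper_width: 0.998
gripper_force: 0.0
```

Run:
```python
from h import *
import json
M=eyes.camera_model("wrist"); im=eyes.snapshot("wrist"); cv2.imwrite("pics/w1.png",im[:,:,::-1])
json.dump({k:np.asarray(v).tolist() for k,v in M.items()},open("w1.json","w"))
P,T=tool(); print(P,T.round(3),sensors.get_obs()["qpos"])
```

```text
[0.56009605 0.05341373 0.29917537] [[ 0.555  0.832 -0.001]
 [ 0.832 -0.555  0.001]
 [ 0.001 -0.001 -1.   ]] [9.16868679e-02 1.72232003e-01 1.64307666e+00 1.11161891e-03
 1.32671640e+00 6.79959367e-01]
```

View pics/w1.png

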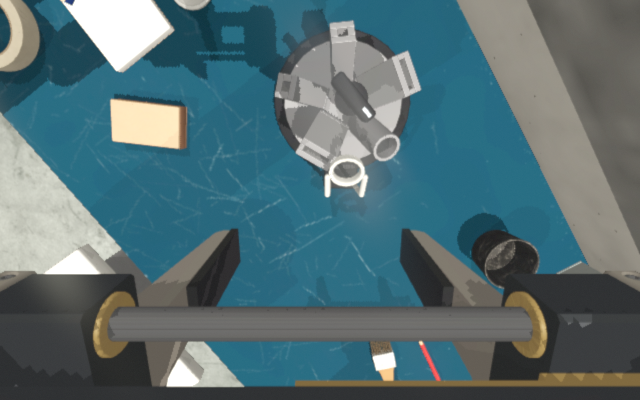

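Run:
```python
from h import *
import json
np.set_printoptions(precision=4,suppress=True)
M=json.load(open("w1.json")); im=cv2.imread("pics/w1.png"); 
# ring: bright low-saturation
hsv=cv2.cvtColor(im,cv2.COLOR_BGR2HSV)
m=((hsv[...,2]>225)&(hsv[...,1]<40)).astype(np.uint8); m[:150]=0;m[200:]=0;m[:,:320]=0;m[:,380:]=0
ys,xs=np.where(m); print("ring bbox",xs.min(),xs.max(),ys.min(),ys.max())
m2=m.copy(); m2[185:]=0; c=max(cv2.findContours(m2,0,1)[0],key=len); print(cv2.fitEllipse(c))
# knob: darkest near
g=im.max(2); k=(g<75).astype(np.uint8); k[:65]=0;k[125:]=0;k[:,:325]=0;k[:,:]*=1;k[:,385:]=0
n,l,s,cc=cv2.connectedComponentsWithStats(k); print(s[1:],cc[1:])
# base disc black
k=(g<60).astype(np.uint8); k[:20]=0;k[200:]=0;k[:,:260]=0;k[:,425:]=0
n,l,s,cc=cv2.connectedComponentsWithStats(k); 
i=1+s[1:,4].argmax(); h=cv2.convexHull(np.argwhere(l==i)[:,::-1].astype(np.int32)); print("disc",s[i],cv2.fitEllipse(h))
cv2.imwrite("pics/w1c.png",cv2.resize(im[15:205,255:425],None,fx=3.5,fy=3.1,interpolation=cv2.INTER_CUBIC))
p=onz(0,346.5,171.5,.1157,M); a=onz(0,342.5,105,.009,M); e1=onz(0,338,77,.177,M); e2=onz(0,369,113,.177,M)
print("port",p,"axis disc",a,"bar",e1,e2,(e1+e2)/2)
```

```text
ring bbox 325 366 158 196
((346.0186767578125, 172.75318908691406), (27.320201873779297, 42.07362747192383), 86.04173278808594)
[] []
disc [278 106  12  23 109] ((296.2838439941406, 115.00922393798828), (26.927906036376953, 37.50880813598633), 80.56371307373047)
port [0.5909 0.0429 0.1157] axis disc [0.6353 0.1069 0.009 ] bar [0.6329 0.1324 0.177 ] [0.6398 0.0896 0.177 ] [0.6363 0.111  0.177 ]
```

View pics/w1c.png

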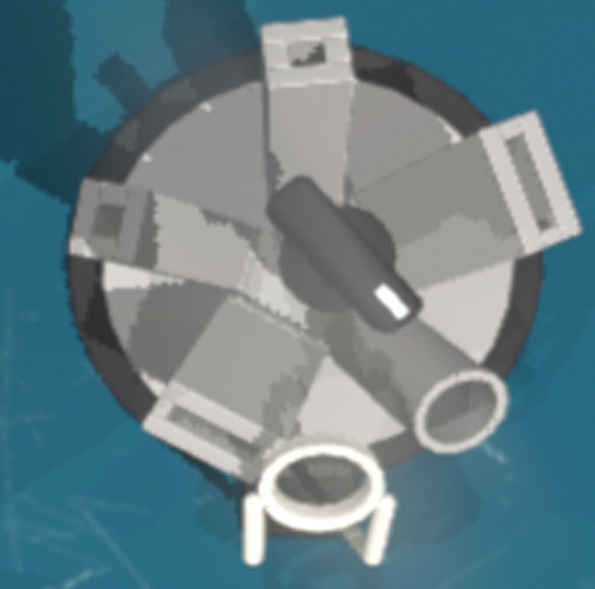

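Run:
```python
from h import *
import json
np.set_printoptions(precision=4,suppress=True)
M=json.load(open("w1.json"))
q=lambda x,y,z:onz(0,255+x/3.5,15+y/3.1,z,M)
p=q(321.5,487,.1157); a=q(305.5,256,.009); k=q(346,254,.177); d=q(402,318,.177)-q(290,190,.177)
rp=q(461,412,.1001)
print("port",p,"disc",a,"knob",k,"barang",np.degrees(np.arctan2(d[1],d[0])),np.linalg.norm(d),"mouth",rp)
l=q(256,520,.112);rr=q(383,520,.112); l2=q(255,560,.112);r2=q(373,560,.112)
for c in (a,k):
  f=p-c; g=rp-c; print(np.degrees(np.arctan2(f[1],f[0])),np.linalg.norm(f[:2]),np.degrees(np.arctan2(g[1],g[0])),np.linalg.norm(g[:2]))
e=rr-l; print("bars perp ang",np.degrees(np.arctan2(e[1],e[0]))+0, np.linalg.norm(e),l2,r2)
P,T=tool(); print(P)
```

```text
port [0.5909 0.042  0.1157] disc [0.6405 0.1156 0.009 ] knob [0.6357 0.1097 0.177 ] barang -83.73274456072531 0.047607230113395724 mouth [0.6461 0.0372 0.1001]
-123.99314302592792 0.08873904472692512 -85.9490253939083 0.07859344185866242
-123.5096093771786 0.08109191651902725 -81.83232600423017 0.07317932653268991
bars perp ang -33.75480899921281 0.043403046607269305 [0.5562 0.0298 0.112 ] [0.5901 0.0072 0.112 ]
[0.5601 0.0534 0.2992]
```

Run:
```python
from h import *
import json
np.set_printoptions(precision=4,suppress=True)
M=json.load(open("w1.json"))
im=cv2.imread("pics/w1.png"); 
for v in (20,120,200): print(v, im[v,440:640:8].mean(1).astype(int))
s=cv2.imread("pics/scene0.png");t=cv2.imread("pics/top0.png")
print("scene col250",s[80:215:3,250].mean(1).astype(int)); print("top col300",t[60:130:2,300].mean(1).astype(int), t[60:130:2,350].mean(1).astype(int))
print("seam",onz(0,460,0,0,M),onz(0,560,200,0,M))
for z in (.2,.25,.3,.35,.4): print(z,[onz(0,u,v,z,M)[0].round(3) for u,v in ((525,0),(622,200))],[onz("scene",u,v,z)[0].round(3) for u,v in ((100,158),(333,118))],[onz("top",u,v,z)[0].round(3) for u,v in ((300,104),(300,84))])
```

```text
20 [ 88  86  88  87 140 143 145 145 144 145 144 142  97  91  93  96 100 104
 105 100  98  91  87  88  89]
120 [ 92  94  93  95  95  94  92  92  92  97 131 136 139 140 141 143 144 144
 106 102  96  98 100 104 102]
200 [ 94  93  92  92  92  91  91  93  94  94  95  94  94  94  94 138 141 143
 139 137 141 141 109  99  96]
scene col250 [ 80  79  16  17  17 107  89  88  89  87  84  85  91 101  99  91  87  86
  85 143 145 143 143 143 144 145 145 144 142 142 139 138 142 142 142 142
 143 144 145 145 143 143 141 138 131]
top col300 [ 81  80  80  78  79  81  83  82  84  95 184 179 161 103  80  82  78  74
  72  74  84  73 108  77  74  77  78  77  79  80  77  78  79  78  79] [ 82  82  81  80  79  79  81  82  80 108 158 160 168  73  82  80  79  79
  79  76  78  84  75  74  75  78  76  76  76  73  75  76  76  75  75]
seam [0.8417 0.1332 0.    ] [ 0.8431 -0.2043  0.    ]
0.2 [np.float64(0.786), np.float64(0.792)] [np.float64(0.987), np.float64(0.972)] [np.float64(0.763), np.float64(0.815)]
0.25 [np.float64(0.754), np.float64(0.759)] [np.float64(0.835), np.float64(0.821)] [np.float64(0.745), np.float64(0.794)]
0.3 [np.float64(0.722), np.float64(0.725)] [np.float64(0.682), np.float64(0.671)] [np.float64(0.726), np.float64(0.773)]
0.35 [np.float64(0.69), np.float64(0.692)] [np.float64(0.53), np.float64(0.52)] [np.float64(0.708), np.float64(0.753)]
0.4 [np.float64(0.657), np.float64(0.659)] [np.float64(0.377), np.float64(0.37)] [np.float64(0.689), np.float64(0.732)]
```

>>> step_arm:
  commands:
    - [91.9,[1.8,0.78,0],0]
    - [91.9,[1.8,0.78,0],0]
    - [91.9,[1.8,0.78,0],0]
    - [91.9,[1.8,0.78,1.0],0]
    - [91.9,[1.8,0.78,2.0],0]
    - [91.9,[1.8,0.78,2.7],0]
    - [91.9,[1.8,0.78,3.1],0]
    - [91.9,[1.8,0.78,3.4],0]
    - [91.9,[1.8,0.78,3.4],0]
    - [91.9,[1.8,0.78,3.4],0]

```text
clock: 2.65
ee_pos: [0.625, 0.0911, 0.1642]
tool_rot: [2.774, 1.475, -0.001]
ft_force: [1.0, 0.4, -0.6]
gripper_width: 1.0
gripper_force: 0.0
```

Run:
```python
from h import *
o=sensors.get_obs(); print(o["ee_pos"],o["ft_force"],o["moment"])
im=eyes.snapshot("wrist"); cv2.imwrite("pics/w2.png",im[:,:,::-1])
```

```text
[0.62503499 0.09107542 0.16420338] [ 1.04042086  0.43861628 -0.62703604] [-0.01459974 -0.07807336  0.02494831]
```

View pics/w2.png

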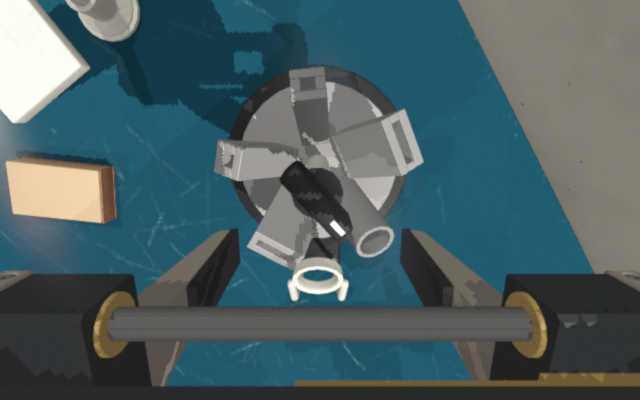

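>>> step_arm:
  commands:
    - [80,[0.12,-0.03,0],0]
    - [65,[0.12,-0.03,0],0]
    - [50,[0.12,-0.03,0],0]
    - [44,[0.12,-0.03,0],0]
    - [40,[0.12,-0.03,0],0]
    - [36,[0.12,-0.03,0],0]
    - [32,[0.12,-0.03,0],0]
    - [29,[0.12,-0.03,0],0]
    - [26,[0.12,-0.03,0],0]
    - [23,[0.12,-0.03,0],0]
    - [20,[0.12,-0.03,0],0]
    - [18,[0.12,-0.03,0],0]
    - [16,[0.12,-0.03,0],0]
    - [14,[0.12,-0.03,0],0]
    - [12,[0.12,-0.03,0],0]
    - [10,[0.12,-0.03,0],0]
    - [10,[0.12,-0.03,0],0]
    - [10,[0.12,-0.03,0],0]

```text
clock: 4.2
ee_pos: [0.6268, 0.0966, 0.1639]
tool_rot: [-2.773, -1.476, 0.0]
ft_force: [-0.4, -0.4, 0.9]
gripper_width: 0.109
gripper_force: 0.0
```

Run:
```python
from h import *
im=eyes.snapshot("wrist"); t=eyes.snapshot("top")
a=cv2.resize(im[100:320,160:480],(640,440)); cv2.imwrite("pics/w3.png",a[:,:,::-1])
cv2.imwrite("pics/t3.png",t[:,:,::-1])
```

```text
(no output)
```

View pics/w3.png

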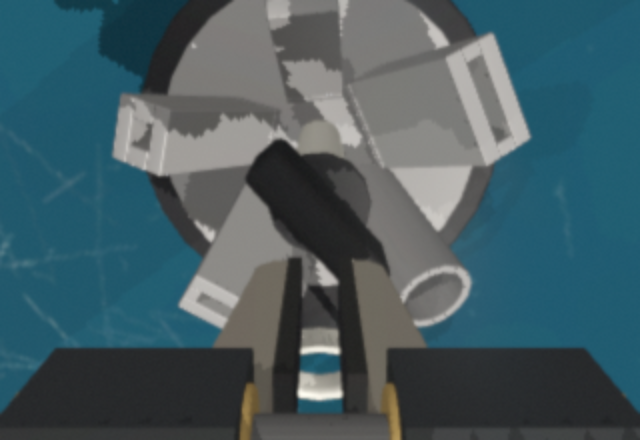

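Run:
```python
from h import *
np.set_printoptions(precision=4,suppress=True)
P,T=tool(); print(P)
q=lambda x,y,z:onz("wrist",160+x/2,100+y/2,z)
k=q(318,205,.177); print("knob",k,T.T@(k-P)); 
for n,X in (("tcp",P),("grasp",P-.011*T[:,2]),("tip",P+.008*T[:,2])): print(n,(proj("wrist",X)-[160,100])*2)
for s in (-.01,.01): print("tip edge",s,(proj("wrist",P+T@np.array([s,0,.008]))-[160,100])*2)
t=cv2.imread("pics/t3.png"); cv2.imwrite("pics/t3c.png",cv2.resize(t[100:210,240:390],None,fx=5,fy=5))
```

```text
[0.6268 0.0966 0.1639]
knob [0.6395 0.116  0.177 ] [ 0.0232 -0.0003 -0.0131]
tcp [318.9031 265.2495]
grasp [318.9394 278.4898]
tip [318.879  256.4667]
tip edge -0.01 [318.8779 285.1267]
tip edge 0.01 [318.8801 227.094 ]
```

Run:
```python
from h import *
s=eyes.snapshot("scene")[:,:,::-1]
b=cv2.resize(s[150:260,230:350],None,fx=5,fy=5,interpolation=cv2.INTER_CUBIC); cv2.imwrite("pics/s3.png",b)
P,T=tool(); print((proj("scene",P+T@np.array([0,0,.008]))-[230,150])*5,(proj("scene",np.array([.6353,.11,.163]))-[230,150])*5)
```

```text
[311.39911567 184.01800499] [279.73158082 171.74215953]
```

View pics/s3.png

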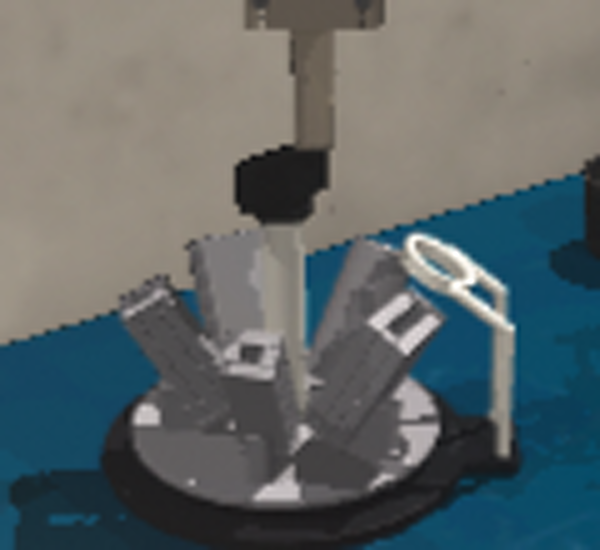

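>>> step_arm:
  commands:
    - [10,[-0.8,0,0],0]
    - [10,[-0.8,0,0],0]
    - [91.9,[-0.8,-0.3,0],0]
    - [91.9,[-0.8,-0.3,0],0]
    - [91.9,[-0.8,-0.3,0],0]
    - [91.9,[-0.8,-0.3,0],0]
    - [91.9,[-0.8,-0.3,0],0]
    - [91.9,[-0.8,-0.3,0],0]
    - [91.9,[-0.8,-0.3,0],0]
    - [91.9,[-0.8,-0.3,0],0]
    - [91.9,[-0.8,-0.3,0],0]
    - [91.9,[-0.2,-0.3,0],0]
    - [91.9,[0.4,-0.3,0],0]
    - [91.9,[0.4,-0.3,0],0]
    - [91.9,[0.4,-0.4,0],0]
    - [91.9,[0.4,-0.5,0],0]
    - [91.9,[0.4,-0.6,0],0]
    - [91.9,[0.4,-0.7,0],0]
    - [91.9,[0.4,-0.8,0],0]
    - [91.9,[0.4,-0.8,0],0]

```text
clock: 6.02
ee_pos: [0.6083, 0.1278, 0.1641]
tool_rot: [-2.773, -1.476, 0.0]
ft_force: [0.8, 0.6, -0.7]
gripper_width: 1.002
gripper_force: 0.0
```

```bash
cat > c.py <<'E'
from h import *
import json,sys
np.set_printoptions(precision=4,suppress=True)
n=sys.argv[1]; o=sensors.get_obs(); print(o["ee_pos"],np.array(o["ft_force"]))
M=eyes.camera_model("wrist"); im=eyes.snapshot("wrist"); cv2.imwrite(f"pics/{n}.png",im[:,:,::-1])
json.dump({k:np.asarray(v).tolist() for k,v in M.items()},open(n+".json","w"))
P,T=tool()
def tl(u,v,z): return (T.T@(onz(0,u,v,z,M)-P))[:2]*1000
# white knob mark & pocket rim candidates
h=cv2.cvtColor(im,cv2.COLOR_RGB2HSV); g=im.max(2)
k=(g<62).astype(np.uint8); k[:60]=0; k[235:]=0
N,l,s,c=cv2.connectedComponentsWithStats(k)
for i in range(1,N):
    if s[i,4]>250:
        pts=np.argwhere(l==i)[:,::-1].astype(np.float32); print("dark",s[i],c[i],cv2.minAreaRect(pts))
b=((g>205)&(h[...,1]<50)).astype(np.uint8); b[:150]=0; b[300:]=0; b[:,:180]=0; b[:,460:]=0
N,l,s,c=cv2.connectedComponentsWithStats(b)
for i in range(1,N):
    if s[i,4]>15: print("bright",s[i],c[i])
E
python3 c.py w4
```

```text
[0.6083 0.1278 0.1641] [ 0.7574  0.6101 -0.6885]
dark [  105    60   326   114 11749] [252.2975  94.4188] ((267.5, 116.5), (113.0, 325.0), 90.0)
dark [ 52 169  94  17 571] [ 97.5306 176.5692] ((98.57669067382812, 176.62762451171875), (93.95630645751953, 8.549443244934082), 5.024075031280518)
dark [ 338  193   53   42 1593] [362.7414 215.5556] ((364.0, 213.5), (41.0, 52.0), 90.0)
dark [264 200  31  35 388] [277.9201 218.3376] ((277.6431579589844, 217.80404663085938), (44.543983459472656, 11.629866600036621), 59.34933090209961)
bright [389 256  13  13  69] [394.4928 261.6812]
bright [336 291  47   9  94] [360.7128 294.4787]
```

```bash
cat > asc.py <<'E'
import cv2,sys
n,x0,x1,y0,y1,s=sys.argv[1],*map(int,sys.argv[2:]); g=cv2.imread(f"pics/{n}.png").max(2)
for y in range(y0,y1,s): print(y,''.join(" .:-=+*#%@"[9-min(9,int(v)//26)] for v in g[y,x0:x1:max(1,s//2)]))
E
python3 asc.py w4 316 430 160 302 4
```

```text
160 ***********##++++++++++++*+*****************************+
164 ***********####+++++++++***+*****************************
168 ###**************+======+***+****************************
172 #########**********======+**++***************************
176 *+++**#**********++++=====***++**************************
180 ++++++=+=****+++++++++=----+**+**************+++++*******
184 ++++++=====+**++++++++++---=***++++++++++++++++++++++++**
188 +++++====----*+++++++++++******+++++++++++++++++++++++++*
192 ==+++=+=-----=*++**+++++++******+++++++++++++++++++++++++
196 ++++++#*+-----*%%%%%#++++++******++++++++++++++++++++++++
200 ##*+++*******%%%%%%%%%###%%%%%#*****===============++++++
204 #*+++++=++*%%%%%%%%%%%%%%%%%%%%%%%#**+==-------------=###
208 *++++++++++*%%%%%%%%%%%%%%%%%%%%%%%%#**==------------*###
212 ++++++++++++%%%%%%%%%%%%%%%%%%%%%%%%%#***=----------+####
216 ++++++++++++#%%%%%%%%%%%%%%%%%%%%%%%###***+--------*#####
220 +++++++++++++*%%%%%%%%%%%%%%%%%##%#####*****=----=#######
224 ++++++++++++++%%%%%%%%%%%%%%%%%%%%#####*******--+#######*
228 ++++++++++++++##%%%%%%######%%%%%%%####***
[... 431 characters left out ...]
+##%%%%%%%%%%%%%%%
260 ++++++++++*****++%########%##*##%%###.  :*%%%%%%%%%%%%%%%
264 =+++++++++*****+*@@%######%#######%%##*.  :#%%%%%%%%%%%@%
268 ----=+++++****++##%%%%#########**#*#%###+.+#%%%%%%%%%%%@%
272 +===----=+****+*####%%%#######*#****##%#*=*##%%%%%%%%%%%@
276 ++++*==--+****+#%####%*++#####**#******#*==++*#%%%%%%%%%%
280 --=+****#***==+%%#####*+++****####***##**#*****%%%%%%%%%%
284 +=---=****==***==============+****##*###*#******%%%%%%%%%
288 ****++*****+====================+**#*##*###******#%%%%%%%
292 *******++++=====::..........:-===**###*###********#%%%%%%
296 *******++++=:.:=**********+*+=:.:+**######*********#%%%%%
300 #******+++..-=+***********++=++=..+*####******#****##%%%%
```

>>> step_arm:
  commands:
    - [91.9,[0,-0.04,0],0]
    - [91.9,[0,-0.08,0],0]
    - [91.9,[0,-0.12,0],0]
    - [91.9,[0,-0.16,0],0]
    - [91.9,[0,-0.16,0],0]
    - [91.9,[0,-0.16,0],0]

```text
clock: 6.57
ee_pos: [0.6038, 0.1314, 0.1639]
tool_rot: [2.773, 1.477, -0.0]
ft_force: [-0.3, 0.3, 1.0]
gripper_width: 1.008
gripper_force: 0.0
```

```bash
python3 c.py w5 | head -1; python3 asc.py w5 316 440 190 302 4
```

```text
[0.6038 0.1314 0.1639] [-0.3106  0.3274  1.0191]
190 ++++++++====----*+++++++++++****#=+=++++++++++++++++++++++++**
194 ++++++++===-----=*++*##*++++++*****+++++++++++++++++++++++++++
198 ++++++**##**+=---+*%%%%%%#+++++*****++++++++++++++++++++++++++
202 #####*+++++****+*%%%%%%%%%%%%%%%%%%%#**===--------------=*#**#
206 ####++++++++++*#%%%%%%%%%%%%%%%%%%%%%###*=--------------*####*
210 ###*++++++++++++#%%%%%%%%%%%%%%%%%%%%#####+=-----------+#####*
214 ##*+++++++++++++*%%%%%%%%%%%%%%%%%%%#######*+---------+#####**
218 ##+++++++++++++++#%%%%%%%%%%%%%%%%%########***=------*#####*#*
222 #+++++++++++++++++%%%%%%%%%%%%%%%%%%########****---=######****
226 *+++++++++++++++++%#%%%%%%##%%%%%%%%%%%####******+=######*****
230 ++++++++++++++++++*###%%%####%%%%%%%%%%%###%%%%#***####*******
234 +++++++++++++++++++#####%%%###%%%%%%%%%%%%*%%%%%%*************
238 +++++++++++++++++++*######%%%###%%%%%%%%%%%%%%%%%%#***********
242 ++++++++++++++++***#***#####%%###%%%%%%%%%%%%%%%%%%%********#*
246 ++++++++++++++******#*---+*###%%#####%%%%%%%%%%%%%%%%#********
250 ++++++++++++++******#=---------+%%####%%%%%%%%%%%%%%%%%#******
254 ++++++++++++++*******--===++*####%%%####%%%%%%%%%%%%%%%%#*****
258 +++++++++++++******+#######*#######%%####:+%%%%%%%%%%%%%%%#***
262 -=+++++++++++*****++%#######%########%%###%%%%%%%%%%%%%%%%%%**
266 =----=+++++++****++*%%%#####%######*#*#%%##%%%%%%%%%%%%%@%%%%#
270 ++===---=++++****++##%%%%###%############%%#%%%%%%%%%%%%@@%%%%
274 ++++++=-----=****+*####%%###%#######*#######++%%%%%%%%%%@@@@%%
278 ---=+++**++*+****+#######++*#*#############**=+%%%%%%%%%%@@@%@
282 *=-----+***#*+===#%##*+++===++***#*######*###**#%%%%%%%%%@@@@@
286 *****===+****++*+=================+#######*******%%%%%%%%%@@@%
290 **************+=====================*######*******%%%%%%%@%%@@
294 *********+++*+++=-:...:-==+=-:...:-=+**#####******#%%%%%%%@@@@
298 *********+++*+-..=***********++**+:.:*###*##****####%%%%%%%%@@
```

Run:
```python
from h import *
print(r.tip_reach,[a for a in dir(r) if a[0]!='_'])
P,T=tool()
np.set_printoptions(precision=4,suppress=True)
# fingertip (closed, s3): lowest brown point and knob edges
print("wrist cam xyz",-np.array(eyes.camera_model("wrist")["R"]).T@eyes.camera_model("wrist")["t"],P)
# carousel reference points in w5 vs w1 : ring centre (z .1157)
import json
for n in ("w5",):
    im=cv2.imread(f"pics/{n}.png"); h=cv2.cvtColor(im,cv2.COLOR_BGR2HSV)
    m=((h[...,2]>215)&(h[...,1]<45)).astype(np.uint8); m[:270]=0;m[345:]=0;m[:,:330]=0;m[:,:]*=1;m[:,400:]=0
    ys,xs=np.where(m);print("ring px",xs.min(),xs.max(),ys.min(),ys.max())
```

```text
0.008 ['PlanningError', 'close_job', 'tip_reach']
wrist cam xyz [0.6438 0.191  0.353 ] [0.6039 0.1313 0.1639]
ring px 343 389 292 301
```

```bash
python3 asc.py w5 290 430 290 345 3
```

```text
290 **********######**#**#*******************************+++==========================================**############*************#%%%%%%%%%%%%%%
293 **********#*#***######**********************++++++**+++========--::........:::::.........:::-=====+*#############*************#%%%%%%%%%%%%%
296 *******##*#***###*###*#*#*******************++++++*++++==:....::-=+***#*****************++-:.....-=**#######*#####*#*******#**###%%%%%%%%%%%
299 #*********###****#####***#******************++++++*+=:....-+***********************+++**++++++=:....=*#####*###*##******####*###*#%%%%%%%%%%
302 ###******###**#**#####*####**####*##***##******++*+-...:-======+*******************++++++++++++=::..:+**####*********####*##*##***##%%%%@%%%
305 #########*#################################**+==---:-:::-==========+++++++++++++++++++++++++++=-::::---=*#####*######################%%%%%%%
308 ###%#######################%#########%#######%##############################################################################################
311 #################################################################################
[... 954 characters left out ...]
########################################################################################################################
335 ############################################################################################################################################
338 ############################################################################################################################################
341 ############################################################################################################################################
344 ######*****#**#*####**********#***#*##*#####*##**#*#*###**#*####*######*******#*####*####***#**###*#######*####*#*#*########*##*#*######*#*#
```

```bash
python3 - <<'E'
from h import *
np.set_printoptions(precision=4,suppress=True)
P=np.array([.6268,.0966,.1639]); X=np.array([.555,.832]);Y=np.array([.832,-.555])
for y in (-.023,-.014,0,.014,.023):
  for z in (.155,.17,.18): print(y,z,(proj("scene",np.r_[P[:2]+Y*y,z])-[230,150])*5, (proj("top",np.r_[P[:2]+Y*y,z])))
s=cv2.imread("pics/s3.png"); 
for x in (305,314,322): print(x,[tuple(s[y,x]) for y in (120,140,148,152,160,180)])
E
python3 asc.py t3 285 345 130 185 2
```

```text
-0.023 0.155 [311.7547 204.322 ] [302.9565 169.4633]
-0.023 0.17 [311.4456 176.6511] [302.681  168.1764]
-0.023 0.18 [311.2374 158.0074] [302.4933 167.2999]
-0.014 0.155 [311.6096 196.9222] [304.9265 166.5244]
-0.014 0.17 [311.3021 169.4212] [304.6766 165.201 ]
-0.014 0.18 [311.0949 150.8935] [304.5064 164.2997]
0 0.155 [311.3883 185.6375] [307.9832 161.9644]
0 0.17 [311.0831 158.397 ] [307.7728 160.5847]
0 0.18 [310.8775 140.0471] [307.6296 159.6451]
0.014 0.155 [311.1723 174.6195] [311.0304 157.4186]
0.014 0.17 [310.8694 147.6349] [310.8594 155.9829]
0.014 0.18 [310.6653 129.4596] [310.7429 155.0051]
0.023 0.155 [311.0361 167.6729] [312.9843 154.5037]
0.023 0.17 [310.7346 140.8505] [312.8384 153.0322]
0.023 0.18 [310.5316 122.7858] [312.7391 152.0301]
305 [(np.uint8(82), np.uint8(93), np.uint8(102)), (np.uint8(84), np.uint8(93), np.uint8(103)), (np.uint8(63), np.uint8(71), np.uint8(78)), (np.uint8(34), np.uint8(35), np.uint8(37)), (np.uint8(28), np.uint8(28), np.uint8(29)), (np.uint8(30), np.uint8(30), np.uint8(31))]
314 [(np.uint8(86), np.uint8(98), np.uint8(108)), (np.uint8(87), 
[... 1598 characters left out ...]
******++:-*********++++++++++++*-=+***+-=++++-    
166 ++********++******+*********++++++++==---:.            :.   
168 *++++**************+-:=++=--:...... .                 .=:   
170 ****++++++++=--:........................              .==.  
172 *+=-:     ...........................                 :=+.  
174        ..............................               . :++:  
176        ....................                           :+++  
178    .................         ...:--------:... .....  .=+++. 
180 ...................:-=++++++++++++=+=+===+++++++++==-=++++- 
182 .............-=++++++++++++++=+=+=+++==++++++=+++++++++++++ 
184 ......::-=+++++++++++++++++=++++++++++++++++++++++++++++++++
```

>>> step_arm:
  commands:
    - [91.9,[-0.25,0.6,0],0]
    - [91.9,[-0.25,0.6,0],0]
    - [91.9,[-0.25,0.6,0],0]
    - [91.9,[-0.25,0.6,0.3],0]
    - [91.9,[-0.25,0.6,0.6],0]
    - [91.9,[-0.25,0.6,0.65],0]
    - [91.9,[-0.25,0.6,0.65],0]
    - [91.9,[-0.25,0.5,0.65],0]
    - [91.9,[-0.25,0.4,0.65],0]
    - [91.9,[-0.25,0.3,0.65],0]
    - [91.9,[-0.25,0.22,0.65],0]
    - [91.9,[-0.25,0.16,0.65],0]
    - [91.9,[-0.25,0.1,0.65],0]
    - [91.9,[-0.25,0.06,0.65],0]
    - [91.9,[-0.25,0.03,0.65],0]
    - [91.9,[-0.25,0,0.65],0]
    - [91.9,[-0.25,0,0.65],0]
    - [91.9,[-0.25,0,0.65],0]

```text
clock: 8.12
ee_pos: [0.5985, 0.1227, 0.1384]
tool_rot: [2.772, 1.476, 0.001]
ft_force: [2.9, -4.3, 1.8]
gripper_width: 0.999
gripper_force: 1.7
```

```bash
python3 c.py w6 | head -1; python3 asc.py w6 290 450 130 302 4
```

```text
[0.5985 0.1227 0.1384] [ 2.8993 -4.3423  1.8232]
130 ==+=--+****+++++++******=:::::::=++++++++++++********+==============:---------*+
134 :=++++++++++++++*********+-:::::=++++++++++*******+===================-:-----##*
138 ::-++++++++++**************=::::=+++++++++*****++========================-:-*###
142 ::::+++++++*****************+-::-++++++++****+===========================-*#####
146 :::::-+++*********************=:-+++++++**+===========================-:::=#####
150 :::::::+*********************+==-::==+**+==========================::::::::+####
154 ===-=:::::+*******************+==-:::+=========================+*+=:::::::::*###
158 ++++++++++=-+******************+=:::::-=-==================+******-:::::::::+###
162 ++++++++++***********************+::::----=-============+********-::::::::::=###
166 +++++++++***********************+++-::-------==-====+***********-:::::::::::=###
170 ++++++++**********-++=*********++====-:::---+**+++**=**********-::::::::::::-*##
174 +++++++++********+===---=***++=========-:::=+*****+=++++++++++****+-:::::::::**#
178 ++++++++******+======-----+
[... 1903 characters left out ...]
%%%%%%%%%%%%%%#+++++
270 +***********+++****##%#######**++++++++++***%%%####-   *%%%%%%%%%%%%%%%%%%%%*+++
274 +*******+++++++++++*#%%#######*+++++++++++***%%####-   **#%%%%%%%%%%%%%%%%%%%#++
278 +*******++++++++++++#%%++*####*++++++++++=**=*%####-   **##*%%%%%%%%%%%%%%%%%%%*
282 +********+++++++++++*%*==+####*+*+=---+*******%####=   *##*+*%%%%%%%%%%%%%%%%%%%
286 ++*******++++++++++++#+===####*+--=+===++=+******#*=-+***+++++%%%%%%%%%%%%%%%%%%
290 ++*******++++++++++++++===*++++------------------==--*****+++++%%%%%%%%%%%%%%###
294 ***********++++++++++++===+++-----------------------+***********%%%%%%%%%%%%%###
298 ************+++++++++++===+==-------:...   ....:-----+***********#%%%%%%%%%%%#%%
```

>>> step_arm:
  commands:
    - [91.9,[0,0.15,0],0]
    - [91.9,[0,0.2,-0.5],0]
    - [91.9,[0,0.2,-1.5],0]
    - [91.9,[-1,0.16,-2.5],0]
    - [91.9,[-2,0.16,-3.5],0]
    - [91.9,[-2,0.16,-4],0]
    - [91.9,[-2,0.16,-4],0]
    - [91.9,[-2,0.16,-4],0]
    - [91.9,[-2,0.16,-4],0]

```text
clock: 8.92
ee_pos: [0.5591, 0.0534, 0.2977]
tool_rot: [-2.773, -1.476, -0.001]
ft_force: [0.6, 0.2, 0.8]
gripper_width: 1.004
gripper_force: 0.0
```

```bash
python3 c.py w7 | head -1
cat > mark.py <<'E'
from h import *
import json,sys
np.set_printoptions(precision=4,suppress=True)
for n in sys.argv[1:]:
    M=json.load(open(n+".json")); im=cv2.imread(f"pics/{n}.png"); g=im.min(2)
    K=np.array([.6355,.110,.177]); u=proj(0,K,M); x,y=u.astype(int)
    s=np.zeros_like(g); s[y-45:y+45,x-45:x+45]=1
    dark=(im.max(2)<100).astype(np.uint8)*s
    m=(g>200).astype(np.uint8)*s
    N,l,st,c=cv2.connectedComponentsWithStats(m)
    for i in range(1,N):
        if st[i,4]<6: continue
        p=onz(0,*c[i],.177,M)-K; print(n,st[i],c[i],"r",np.linalg.norm(p[:2]),"ang",np.degrees(np.arctan2(p[1],p[0])))
    print("axis px",u)
E
python3 mark.py w1 w7; python3 asc.py w7 300 400 40 200 3
```

```text
[0.5591 0.0534 0.2977] [0.6433 0.229  0.7876]
w1 [394  58   2   6   7] [394.5714  60.4286] r 0.047723717800229784 ang 7.025855919474158
w1 [329 104   9  12  57] [332.7895 109.4386] r 0.022174635070799757 ang 177.0205191219875
w1 [362 107   9  11  42] [366.3333 111.9286] r 0.01837409619781807 ang -81.43981771628633
w1 [390 127   3   4   9] [390.8889 128.3333] r 0.046134088147109606 ang -72.05101426570225
w1 [345 137  12   4  37] [350.3784 138.7568] r 0.038378707253963966 ang -126.67976883995232
w1 [379 137   6   4   7] [381.2857 138.7143] r 0.047184638430543026 ang -87.98923606276728
w1 [393 136   5   5   9] [395.5556 137.4444] r 0.05539484769576811 ang -75.78885190306677
axis px [353.5109  96.7091]
w7 [327  49  12  22 125] [333.952  56.272] r 0.03718743456331971 ang 86.33678281315738
w7 [378  59  20  32 318] [389.4245  73.9874] r 0.036026530789957656 ang -5.261307740109657
w7 [308  81   6   3  15] [310.7333  81.9333] r 0.04099939269987783 ang 131.21165715156616
w7 [329 103   7   9  47] [331.6596 106.8511] r 0.02330026276110689 ang 175.03312179520515
w7 [354 109   4  12  41] [355.2439
[... 5393 characters left out ...]
.=*+-.                     .:===.    -================================
184 =======================++.    :+******++=--:.. .::----=====+=:    :=================================
187 =========================.    :+++++++++++++++++++++++======-.   .-=================================
190 =========================.    :+++========++++++++++++++===-.    -==================================
193 =========================:    -++++========+++++++++++++++=-.   :-==================================
196 ==============================+++++======++++++++++++++++++++=======================================
199 ==============================+++++====++++++++++=======++++++++====================================
```

Run:
```python
from h import *
import json
M=json.load(open("w7.json"))
for j in (-3,0,3,5,8):
    a=np.radians(-123.7+j); f=np.array([np.cos(a),np.sin(a),0]); l=np.array([-f[1],f[0],0])
    ax=f*.5+np.array([0,0,np.cos(np.pi/6)])
    c=np.array([.6355,.110,0])+f*.036+np.array([0,0,.036])
    nrm=f*np.cos(np.pi/6)-np.array([0,0,.5])
    # upper surface line points and silhouettes at s
    out=[]
    for s in (.05,.06):
        for d in (-.018,.018): out.append(proj(0,c+ax*s+l*d,M).round(1))
    print(j,out, proj(0,c+ax*.074,M).round(1))
im=cv2.imread("pics/w7.png").max(2)
for y in (130,136,140,145,148): print(y,im[y,322:372:1].tolist())
```

```text
-3 [array([328. , 148.9]), array([356.4, 150.2]), array([327.9, 153.6]), array([356.9, 155. ])] [342.7 161.4]
0 [array([330.5, 149.7]), array([359. , 149.5]), array([330.7, 154.5]), array([359.7, 154.3])] [345.9 161.4]
3 [array([333. , 150.3]), array([361.5, 148.7]), array([333.5, 155.1]), array([362.5, 153.5])] [349.1 161.3]
5 [array([334.7, 150.7]), array([363.2, 148.1]), array([335.4, 155.5]), array([364.4, 152.8])] [351.2 161.2]
8 [array([337.3, 151.2]), array([365.7, 147. ]), array([338.2, 155.9]), array([367.1, 151.8])] [354.3 160.8]
130 [133, 133, 133, 134, 135, 135, 134, 135, 136, 135, 127, 130, 133, 136, 138, 139, 140, 142, 142, 142, 142, 138, 127, 125, 127, 128, 129, 129, 131, 132, 133, 135, 134, 136, 135, 135, 146, 189, 197, 198, 199, 198, 198, 198, 198, 198, 198, 198, 198, 197]
136 [132, 132, 132, 133, 134, 133, 133, 134, 135, 134, 131, 129, 131, 134, 138, 140, 140, 141, 137, 126, 124, 124, 126, 126, 126, 128, 129, 130, 131, 131, 132, 134, 135, 135, 135, 136, 135, 147, 198, 205, 204, 201, 200, 203, 206, 204, 206, 207, 208, 207]
140 [131, 132, 132, 132, 133, 133, 133, 134, 136, 152, 153, 132, 131, 135, 137, 138, 140, 141, 142, 142, 142, 133, 128, 130, 127, 129, 130, 129, 130, 131, 133, 133, 135, 135, 136, 135, 136, 135, 150, 205, 222, 224, 224, 223, 216, 210, 209, 209, 203, 201]
145 [134, 131, 132, 133, 132, 139, 163, 187, 215, 222, 219, 186, 143, 134, 135, 139, 140, 142, 142, 142, 143, 144, 143, 143, 145, 148, 145, 138, 132, 131, 132, 133, 134, 135, 136, 136, 136, 137, 137, 151, 210, 223, 225, 225, 224, 219, 217, 216, 208, 203]
148 [143, 139, 166, 197, 204, 212, 221, 223, 224, 223, 222, 208, 155, 134, 134, 137, 140, 141, 141, 142, 142, 141, 141, 141, 140, 142, 147, 140, 130, 131, 134, 135, 135, 136, 137, 137, 135, 136, 137, 140, 167, 204, 218, 218, 218, 217, 218, 219, 219, 220]
```

>>> step_arm:
  commands:
    - [91.9,[1,0.1,0],0]
    - [91.9,[2,0.1,0.5],0]
    - [91.9,[2,0.1,1.5],0]
    - [91.9,[2,0.1,2.5],0]
    - [91.9,[2,0.1,3.4],0]
    - [91.9,[2,0.1,4],0]
    - [91.9,[2,0.1,4],0]
    - [91.9,[2,0,4],0]
    - [91.9,[2,-0.08,4],0]
    - [91.9,[2,-0.13,4],0]
    - [91.9,[2,-0.16,4],0]
    - [91.9,[2,-0.19,4],0]
    - [91.9,[2,-0.2,4],0]
    - [91.9,[2,-0.2,4],0]
    - [91.9,[2,-0.2,4],0]

```text
clock: 10.22
ee_pos: [0.5977, 0.1236, 0.1382]
tool_rot: [2.772, 1.476, 0.002]
ft_force: [4.4, -3.2, -5.1]
gripper_width: 1.0
gripper_force: 2.7
```

>>> step_arm:
  commands:
    - [91.9,[0,0.15,0],0]
    - [91.9,[0,0.2,-0.5],0]
    - [91.9,[0,0.2,-1.5],0]
    - [91.9,[-1,0.2,-2.5],0]
    - [91.9,[-2,0.2,-3.5],0]
    - [91.9,[-2,0.2,-4],0]
    - [91.9,[-2,0.2,-4],0]
    - [91.9,[-2,0.2,-4],0]
    - [91.9,[-2,0.2,-4],0]

```text
clock: 10.97
ee_pos: [0.5591, 0.0532, 0.2981]
tool_rot: [-2.773, -1.476, -0.002]
ft_force: [1.4, 0.3, -0.2]
gripper_width: 1.001
gripper_force: 0.0
```

```bash
python3 c.py w8 | head -1; python3 mark.py w8 | grep -E "r 0.01[789]|axis"
python3 - <<'E'
import cv2
im=cv2.imread("pics/w8.png").max(2)
for y in (145,148,150): print(y,im[y,322:372:1].tolist())
E
```

```text
[0.5591 0.0532 0.2981] [ 1.4093  0.2748 -0.2197]
w8 [352 109   4  12  45] [353.5333 114.3778] r 0.01819123205511617 ang -122.93501967910014
axis px [353.7144  93.9154]
145 [133, 133, 133, 142, 156, 164, 187, 211, 169, 137, 134, 138, 140, 140, 142, 142, 144, 143, 144, 145, 147, 149, 150, 146, 147, 139, 134, 137, 137, 139, 140, 140, 140, 142, 143, 145, 174, 204, 209, 211, 220, 225, 227, 226, 224, 212, 204, 203, 202, 203]
148 [147, 162, 175, 214, 224, 225, 225, 221, 186, 145, 135, 137, 140, 140, 142, 142, 144, 145, 144, 143, 144, 144, 147, 151, 146, 145, 141, 129, 132, 138, 139, 139, 141, 141, 140, 141, 152, 200, 210, 210, 210, 213, 222, 220, 219, 218, 217, 210, 211, 208]
150 [207, 213, 222, 225, 225, 225, 225, 221, 187, 145, 135, 137, 140, 141, 141, 141, 144, 145, 146, 145, 143, 141, 141, 138, 137, 138, 139, 128, 124, 126, 138, 130, 139, 142, 142, 141, 148, 185, 205, 209, 210, 209, 206, 215, 218, 219, 219, 220, 223, 207]
```

>>> step_arm:
  commands:
    - [91.9,[5.2,-4.3,0],0]
    - [91.9,[5.2,-4.3,0],0]
    - [91.9,[5.2,-4.3,0],0]
    - [91.9,[5.2,-4.3,0],0]
    - [91.9,[5.2,-4.3,0],0]
    - [91.9,[5.2,-4.3,0],0]
    - [91.9,[5.2,-4.3,0],0]
    - [91.9,[5.2,-4.3,0],0]
    - [91.9,[5.2,-4.3,1.4],0]
    - [91.9,[5.2,-4.3,1.4],0]
    - [91.9,[5.2,-4.3,1.4],0]
    - [91.9,[5.2,-4.3,1.4],0]

```text
clock: 12.02
ee_pos: [0.5316, 0.321, 0.2401]
tool_rot: [2.773, 1.476, -0.006]
ft_force: [0.1, -0.2, -0.3]
gripper_width: 1.002
gripper_force: 0.0
```

```bash
python3 c.py w9 | head -1
cat > red.py <<'E'
from h import *
import json,sys
np.set_printoptions(precision=4,suppress=True)
n=sys.argv[1]; M=json.load(open(n+".json")); im=cv2.imread(f"pics/{n}.png"); h=cv2.cvtColor(im,cv2.COLOR_BGR2HSV)
m=(((h[...,0]<8)|(h[...,0]>172))&(h[...,1]>140)&(h[...,2]>70)).astype(np.uint8); m[310:]=0
N,l,s,c=cv2.connectedComponentsWithStats(m); i=1+s[1:,4].argmax(); print(s[i],c[i])
ys,xs=np.where(l==i)
for y in range(ys.min(),ys.max()+1,4): print(y,xs[ys==y].min(),xs[ys==y].max())
P,T=tool()
E
python3 red.py w9
python3 - <<'E'
import sys; sys.path.insert(0,'.')
from h import *
P,T=tool()
for z in (.01,.042,.141): print(z,proj("wrist",np.array([.548,.348,z])))
print((T.T@(np.array([.548,.348,0])-P))*1000)
E
```

```text
[0.5316 0.321  0.2401] [ 0.1079 -0.1812 -0.3008]
[315 151  12  12 122] [320.3607 156.3607]
151 316 322
155 315 326
159 316 326
0.01 [317.82697309 146.58775858]
0.042 [317.71266053 149.22301139]
0.141 [317.2049494  160.92729968]
[ 30.89132287  -1.8978412  241.698841  ]
```

View pics/w9.png

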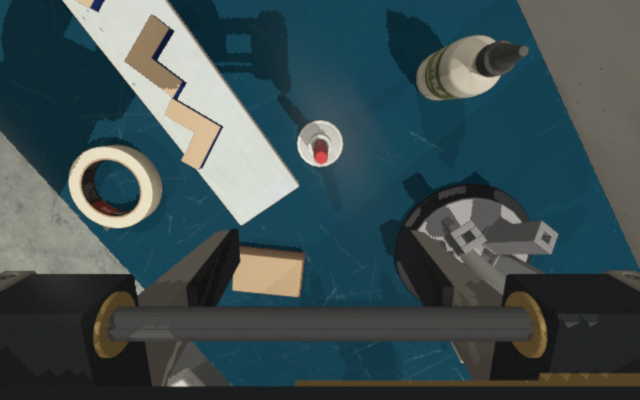

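>>> step_arm:
  commands:
    - [91.9,[0.85,0.02,0],0]
    - [91.9,[0.85,0.02,0],0]
    - [91.9,[0.85,0.02,0.6],0]
    - [91.9,[0.85,0.02,1.4],0]
    - [91.9,[0.85,0.02,2.2],0]
    - [91.9,[0.85,0.02,3.0],0]
    - [91.9,[0.85,0.02,3.6],0]
    - [91.9,[0.85,0.02,3.98],0]
    - [91.9,[0.85,0.02,3.98],0]
    - [91.9,[0.85,0.02,3.98],0]

```text
clock: 12.9
ee_pos: [0.5525, 0.3494, 0.0834]
tool_rot: [-2.773, -1.476, -0.0]
ft_force: [0.4, -0.0, 0.6]
gripper_width: 0.999
gripper_force: 0.0
```

```bash
python3 c.py w10 | head -1; python3 red.py w10
python3 - <<'E'
import sys; sys.path.insert(0,'.')
from h import *
P,T=tool(); s=eyes.snapshot("scene"); cv2.imwrite("pics/s10.png",s[:,:,::-1])
for z in (.107,.141): print(z,proj("wrist",np.array([P[0],P[1],z])),proj("scene",np.array([P[0],P[1],z])))
E
python3 asc.py s10 190 240 205 275 2
```

```text
[0.5525 0.3494 0.0834] [ 0.3793 -0.0482  0.5773]
[ 305  230   27   62 1468] [318.0736 260.4223]
230 317 320
234 308 327
238 306 330
242 306 331
246 305 331
250 305 331
254 305 331
258 305 331
262 305 331
266 306 331
270 306 330
274 306 330
278 306 330
282 306 330
286 308 329
290 313 323
0.107 [319.40090604 247.23213385] [212.95311565 247.11700142]
0.141 [319.55456445 276.84401558] [211.4294769  233.20895396]
205 %%%%%%%%%%%%%%%%%%%%%####%#**+=++---------========
207 %%%%%%%%%%%%%%%%%%%%####%%#**===--------==========
209 %%%%%%%%%%%%%%%%%##########*+=+*--================
211 %%%%%%%%%%%%%%%%%%%%%#######=++----===============
213 %%%%%%%%%%%%%%%%%%%%##%%%%####*----===============
215 %##%%%%%%%%%%##%%%%%%%%%%%%%##*=====---===========
217 %%%%%%%%%%%%%%%%%%%%%%%%%%#*##*==============+****
219 %%%%%%%%%%%%%%%%%%%%%%%%%#++#%*=======+#**********
221 ++*++*+**++*++*++*+**++*++++%%%%#*****************
223 ++++++++++++++++++++++++++++#%#*******************
225 ********************+*****++#%#*******************
227 ++++++++++++++++++++*####*+*#%%*******************
229 ++++++++++++++++++++++**
[... 536 characters left out ...]
=+++++++++++++====**********************
251 -:::::::-===++++++++++++====**********************
253 ::::::---==++++++++++++*====+*********************
255 -----------=+++++++++++*+=--=******++*************
257 -====----=##*++++++++++++----****+****************
259 ####%%%##**+**++++++++++*=---++++*****************
261 #####**+++++**++++++++++*=---+++++++**************
263 *********++++*+********+==---++++++++++***********
265 ***********++++++++++**====--=++++++++++++********
267 ************+++++++++**=-==--=+++++++++++++++++***
269 *++++*********++++++++*=-==--=++++++++++++++++++++
271 **+++++*********+++++++=-==--:  :+++++++++++++++++
273 ***++++++**********+-  =--=---=:  ++++++++++++++++
```

```bash
python3 - <<'E'
from h import *
P,T=tool()
for y in (.046,.06):
  for x in (-.01,.01):
    for z in (.08,.1,.12): print(y,x,z,proj("scene",np.r_[(P+T@np.array([x,y,0]))[:2],z]).round(1))
E
python3 asc.py s10 150 230 200 262 2 | cut -c1-90
```

```text
0.046 -0.01 0.08 [221.9 246.3]
0.046 -0.01 0.1 [221.2 238.7]
0.046 -0.01 0.12 [220.4 230.9]
0.046 0.01 0.08 [212.9 246.5]
0.046 0.01 0.1 [212.  238.8]
0.046 0.01 0.12 [211.2 231. ]
0.06 -0.01 0.08 [222.8 243.1]
0.06 -0.01 0.1 [222.1 235.5]
0.06 -0.01 0.12 [221.3 227.8]
0.06 0.01 0.08 [213.9 243.2]
0.06 0.01 0.1 [213.1 235.6]
0.06 0.01 0.12 [212.3 227.9]
200 --------------------------------==#######*++++++++++++++++++++++++#%%#*+=++-----
202 -------------------------------=################################**%#**+=++-=--=-
204 -------------------------------=#%####%%%%%%%%%%%%%%%%%%%%%%%#####%#*+=++-------
206 --------------------------------=##%%%%%%%%%%%%%%%%%%%%%%%%%#####%#**+++*-------
208 --------------------------------=#%%%%%%%%%%%%%%%%%%%%%%%#########**+=++------=-
210 --------------------------------=%%%%%%%%%%%%%%%%%%%%%%%%%%%#######*++=---======
212 -------------------------------=%%%%###%%%%%%%%%%%%%%%%%%%%%########+*+----=====
214 ------------------------------=%%%%%%%%%%#*#%%%%%%%%%%##%%%%%%%%%%%%##*----==---
216 -----------------------------==#%%%%%%%%%%%%%%%%%%%%%%%%%%%%
[... 1190 characters left out ...]
+++==-=*************
246 ********************************=-=--==++++=----===+++++++++++++=-=+************
248 ********************************+-=---====---::-===+++++++++++++==-=************
250 ********************************+------=-----:::-==+++++++++++++====#***********
252 *********************************+-----:::::::::-==++++++++++++*====+***********
254 *****************************####*----------------=++++++++++++*+=-=+***********
256 ************************##########*=-------=------==*++++++++++++---=*****+*****
258 ********************#################*+========*###**++++++++++++----++++*******
260 ****************###############################*++++**++++++++++*=---+++++******
```

>>> step_arm:
  commands:
    - [40,[0,0,0],0]
    - [10,[0,0,0],0]
    - [10,[0,0,0],0]
    - [10,[0,0,0],0]
    - [10,[0,0,0],0]
    - [10,[0,0,0],0]
    - [10,[0,0,0],0]
    - [10,[0,0,0],0]
    - [10,[0,0,0],0]
    - [10,[0,0,0],0]
    - [10,[0,0,0],0]
    - [10,[0,0,0],0]

```text
clock: 14.0
ee_pos: [0.552, 0.3494, 0.0827]
tool_rot: [2.773, 1.476, -0.0]
ft_force: [-0.0, -0.3, -0.3]
gripper_width: 0.158
gripper_force: 30.2
```

>>> step_arm:
  commands:
    - [10,[0,0,-0.3],0]
    - [10,[0,0,-0.6],0]
    - [10,[0,0,-0.72],0]
    - [10,[0,0,-0.72],0]
    - [10,[-0.15,0,-0.72],0]
    - [10,[-0.3,0,-0.69],0]
    - [10,[-0.45,0,-0.66],0]
    - [10,[-0.6,0,-0.62],0]
    - [10,[-0.75,0,-0.58],0]
    - [10,[-0.9,0,-0.54],0]
    - [10,[-1.0,0,-0.5],0]
    - [10,[-1.05,0,-0.48],0]
    - [10,[-1.05,0,-0.48],0]

```text
clock: 15.08
ee_pos: [0.5281, 0.3139, 0.1016]
tool_rot: [2.773, 1.476, -0.001]
ft_force: [-0.0, 1.3, 1.8]
gripper_width: 0.156
gripper_force: 30.0
```

```bash
cat > tilt.py <<'E'
import sys; from h import *
np.set_printoptions(precision=4,suppress=True)
n=sys.argv[1]
P,T=tool(); o=sensors.get_obs(); print(P,np.array(o["ft_force"]),o["gripper_width"],o["gripper_force"])
f=-T[:,0]
for cam in ("scene","top"):
    im=eyes.snapshot(cam); cv2.imwrite(f"pics/{n}_{cam}.png",im[:,:,::-1]); h=cv2.cvtColor(im,cv2.COLOR_RGB2HSV)
    m=(((h[...,0]<8)|(h[...,0]>172))&(h[...,1]>140)&(h[...,2]>70)).astype(np.uint8)
    c0=proj(cam,P); w=np.zeros_like(m); x,y=c0.astype(int); w[max(0,y-60):y+70,max(0,x-60):x+60]=1; m*=w
    ys,xs=np.where(m)
    if len(xs)<5: print(cam,"none"); continue
    print(cam,len(xs),"bbox",xs.min(),xs.max(),ys.min(),ys.max()," lowest rows x",[(v,xs[ys==v].min(),xs[ys==v].max()) for v in range(ys.min(),ys.max()+1,4)])
    for th in (0,10,20,25,30):
        t=np.radians(th); u=f*np.sin(t)+np.array([0,0,np.cos(t)]); g=P+np.array([0,0,.036]); F=g-.113*u
        print("  th",th,"foot",proj(cam,F).round(1),"mid",proj(cam,g-.05*u).round(1),"grasp",proj(cam,g).round(1))
E
python3 tilt.py a1
```

```text
[0.5281 0.3139 0.1016] [-0.0222  1.2544  1.8102] 0.1562290916568372 30.02503589326807Traceback (most recent call last):
  File "tilt.py", line 12, in <module>
    print(cam,len(xs),"bbox",xs.min(),xs.max(),ys.min(),ys.max()," lowest rows x",[(v,xs[ys==v].min(),xs[ys==v].max()) for v in range(ys.min(),ys.max()+1,4)])
                                                                                      ~~~~~~~~~~~~~^^
    return umr_minimum(a, axis, None, out, keepdims, initial, where)
ValueError: zero-size array to reduction operation minimum which has no identity
```

```bash
sed -i 's/for v in range(ys.min(),ys.max()+1,4)\]/for v in np.unique(ys)[::3]]/' tilt.py; python3 tilt.py a1
```

```text
[0.5283 0.3142 0.1017] [1.1362 0.9883 3.0829] 0.15757909037968396 30.02165142330341
scene 140 bbox 217 240 225 271  lowest rows x [(np.int64(225), np.int64(237), np.int64(237)), (np.int64(228), np.int64(237), np.int64(240)), (np.int64(231), np.int64(237), np.int64(239)), (np.int64(234), np.int64(237), np.int64(238)), (np.int64(249), np.int64(225), np.int64(227)), (np.int64(252), np.int64(224), np.int64(228)), (np.int64(255), np.int64(222), np.int64(226)), (np.int64(258), np.int64(221), np.int64(225)), (np.int64(261), np.int64(220), np.int64(224)), (np.int64(264), np.int64(218), np.int64(222)), (np.int64(267), np.int64(217), np.int64(221)), (np.int64(270), np.int64(217), np.int64(220))]
  th 0 foot [236.3 278.7] mid [234.3 254.6] grasp [232.6 234.4]
  th 10 foot [227.3 278.2] mid [230.2 254.4] grasp [232.6 234.4]
  th 20 foot [218.3 276.5] mid [226.1 253.6] grasp [232.6 234.4]
  th 25 foot [213.9 275.2] mid [224.1 252.9] grasp [232.6 234.4]
  th 30 foot [209.7 273.6] mid [222.2 252.2] grasp [232.6 234.4]
top none
```

>>> step_arm:
  commands:
    - [10,[0,0,-0.9],0]
    - [10,[0,0,-1.8],0]
    - [10,[0,0,-2.9],0]
    - [10,[0,0,-2.9],0]
    - [10,[0,0,-2.9],0]
    - [10,[-0.7,0.6,-2.9],0]
    - [10,[-1.4,1.2,-2.9],0]
    - [10,[-2.1,1.8,-2.9],0]
    - [10,[-2.8,2.4,-2.9],0]
    - [10,[-3.5,3.0,-2.9],0]
    - [10,[-4.2,3.6,-2.9],0]
    - [10,[-4.9,4.2,-2.9],0]
    - [10,[-5.6,4.7,-2.9],0]
    - [10,[-6.13,5.06,-2.9],0]
    - [10,[-6.13,5.06,-2.9],0]
    - [10,[-6.13,5.06,-2.9],0]
    - [10,[-6.13,5.06,-2.9],0]

```text
clock: 16.65
ee_pos: [0.5587, -0.0015, 0.2165]
tool_rot: [-2.772, -1.475, 0.003]
ft_force: [-0.2, 0.2, -0.1]
gripper_width: 0.157
gripper_force: 30.0
```

```bash
python3 tilt.py a2; python3 c.py w11|head -1; python3 red.py w11|head -3;  python3 - <<'E'
import cv2
from h import *
P,T=tool(); f=-T[:,0]
for th in (15,20,25):
    t=np.radians(th); u=f*np.sin(t)+np.array([0,0,np.cos(t)]); g=P+np.array([0,0,.036]); print(th,"foot",proj("wrist",g-.113*u), "w", g-.113*u)
print("port",proj("wrist",np.array([.590,.0418,.1157])))
E
python3 asc.py w11 290 360 140 310 4; python3 asc.py a2_scene 285 345 140 225 2
```

```text
[ 0.5587 -0.0015  0.2165] [-0.1654  0.2358 -0.1423] 0.15703408161396554 30.002364161191508
scene 107 bbox 325 347 144 184  lowest rows x [(np.int64(144), np.int64(347), np.int64(347)), (np.int64(158), np.int64(336), np.int64(336)), (np.int64(161), np.int64(339), np.int64(340)), (np.int64(165), np.int64(333), np.int64(337)), (np.int64(168), np.int64(331), np.int64(335)), (np.int64(171), np.int64(330), np.int64(334)), (np.int64(174), np.int64(329), np.int64(332)), (np.int64(177), np.int64(327), np.int64(331)), (np.int64(180), np.int64(326), np.int64(330)), (np.int64(183), np.int64(325), np.int64(328))]
  th 0 foot [338.9 192.5] mid [339.9 169.6] grasp [340.7 150.6]
  th 10 foot [331.3 192. ] mid [336.5 169.4] grasp [340.7 150.6]
  th 20 foot [324.  190.3] mid [333.1 168.6] grasp [340.7 150.6]
  th 25 foot [320.5 189. ] mid [331.6 167.9] grasp [340.7 150.6]
  th 30 foot [317.1 187.4] mid [330.  167.2] grasp [340.7 150.6]
top none
[ 0.5591 -0.0008  0.2171] [-0.3467  0.8048  0.0411]
[ 307  222   28   84 2048] [320.6396 263.3169]
222 323 323
226 310 330
15 foot [319.47856903 167.47140284] 
[... 4030 characters left out ...]
+++=+++********#+::---=++::.  . -+************####
206 ===+++++++++++++*************=---==:    +=:..+*************#
208 ===+++++++++++++*******++++++***++=:. .++**+-:=*************
210 ===+++=++++++++*******+++++*******+=*=-. :++==+*************
212 ===+++=++++++++******+++++*******##****+=:..:=+*************
214 ===+++=++++++++****+++++********#*********+=:.:+************
216 ====+++++**********+++********#*************==--******+*****
218 =::-********#####***+********#*************+-=-=************
220 *+=*#############***********#**************+====************
222 *+-*###*******************##***************+===+************
224 *************#######*****##****************+===++***********
```

>>> step_arm:
  commands:
    - [10,[0,0.05,0.1],0]
    - [10,[0.04,0.05,0.25],0]
    - [10,[0.09,0.05,0.4],0]
    - [10,[0.15,0.05,0.51],0]
    - [10,[0.21,0.05,0.62],0]
    - [10,[0.27,0.05,0.73],0]
    - [10,[0.34,0.05,0.84],0]
    - [10,[0.4,0.05,1.01],0]
    - [10,[0.46,0.05,1.19],0]
    - [10,[0.46,0.05,1.19],0]
    - [10,[0.46,0.05,1.19],0]

```text
clock: 17.72
ee_pos: [0.5712, 0.0124, 0.1696]
tool_rot: [-2.773, -1.476, 0.002]
ft_force: [0.3, -0.5, -0.2]
gripper_width: 0.157
gripper_force: 30.0
```

```bash
python3 tilt.py a3;  python3 c.py w12|head -1; python3 asc.py w12 280 370 170 300 4;python3 asc.py a3_scene 285 345 150 225 2
```

```text
[0.5712 0.0124 0.1696] [ 0.34   -0.4829 -0.1885] 0.15692717779200305 30.0024191281409
scene 102 bbox 317 339 162 201  lowest rows x [(np.int64(162), np.int64(338), np.int64(339)), (np.int64(174), np.int64(328), np.int64(328)), (np.int64(178), np.int64(330), np.int64(332)), (np.int64(182), np.int64(325), np.int64(329)), (np.int64(185), np.int64(323), np.int64(327)), (np.int64(188), np.int64(322), np.int64(326)), (np.int64(191), np.int64(321), np.int64(324)), (np.int64(194), np.int64(319), np.int64(323)), (np.int64(197), np.int64(318), np.int64(321)), (np.int64(200), np.int64(318), np.int64(320))]
  th 0 foot [331.1 208.5] mid [331.9 186.4] grasp [332.5 168.1]
  th 10 foot [323.7 208. ] mid [328.5 186.2] grasp [332.5 168.1]
  th 20 foot [316.5 206.3] mid [325.2 185.4] grasp [332.5 168.1]
  th 25 foot [313.  205.1] mid [323.7 184.8] grasp [332.5 168.1]
  th 30 foot [309.6 203.5] mid [322.2 184.1] grasp [332.5 168.1]
top none
[0.5716 0.0122 0.1704] [-0.1228 -0.6152 -0.3031]
170 ===...:.::--..--::::::::::::.      .=========
174 ===..:--:.::  .-::::::::::.    .   :=========
178 ===:   .*: 
[... 3304 characters left out ...]
+++++++********#+::----==-=-. . -+************####
206 ===+++++++++++++***********#*=---==--.  +=:..++************#
208 ===+++++++++++++*******++++**##*++=:. .++**+-:=*************
210 ===++++++++++++*******++++*+****#*+=*=-. :++==+*************
212 ===++++++++++++*****++++++*******##****+=-..:=+*************
214 ===++++++++++++****+++++********#*********+-:.:+************
216 ===++**++**********+++********##************==--******+*****
218 +***********#####************#*************+-=-=************
220 ****#############***********#**************+====************
222 *#**###*******************##***************+===+************
224 *************#######*****##****************+===+************
```

>>> step_arm:
  commands:
    - [10,[0.03,-0.02,0.18],0]
    - [10,[0.07,-0.03,0.375],0]
    - [10,[0.12,-0.03,0.55],0]
    - [10,[0.17,-0.03,0.74],0]
    - [10,[0.22,-0.03,0.92],0]
    - [10,[0.27,-0.03,1.11],0]
    - [10,[0.27,-0.03,1.11],0]

```text
clock: 18.45
ee_pos: [0.5763, 0.0224, 0.1242]
tool_rot: [-2.772, -1.476, 0.002]
ft_force: [1.7, 2.8, -0.8]
gripper_width: 0.158
gripper_force: 30.0
```

```bash
python3 tilt.py a4;  python3 c.py w13|head -1; python3 mark.py w13 | tail -1; python3 asc.py a4_scene 295 345 160 215 2
```

```text
[0.5763 0.0224 0.1242] [ 1.6518  2.7864 -0.7979] 0.15784423287917862 29.994093892200908
scene 52 bbox 313 335 179 209  lowest rows x [(np.int64(179), np.int64(333), np.int64(334)), (np.int64(182), np.int64(333), np.int64(333)), (np.int64(192), np.int64(323), np.int64(323)), (np.int64(198), np.int64(319), np.int64(323)), (np.int64(201), np.int64(317), np.int64(321)), (np.int64(204), np.int64(318), np.int64(319)), (np.int64(209), np.int64(314), np.int64(316))]
  th 0 foot [326.5 224. ] mid [327.1 202.7] grasp [327.6 185. ]
  th 10 foot [319.1 223.5] mid [323.8 202.5] grasp [327.6 185. ]
  th 20 foot [312.  221.9] mid [320.6 201.7] grasp [327.6 185. ]
  th 25 foot [308.6 220.7] mid [319.  201.2] grasp [327.6 185. ]
  th 30 foot [305.3 219.3] mid [317.5 200.5] grasp [327.6 185. ]
top none
[0.5763 0.0222 0.1253] [1.7874 0.8398 0.2861]
axis px [319.745   22.6617]
160 =====================+#+**######******************
162 =====================+%#**++++++++++++++++++++++++
164 ========================**************************
166 ========================+*###++**++++++*++++**###+
168 ======
[... 609 characters left out ...]
==================+****+++**************
192 =+==================++++#**+=*****++**************
194 ===+==========++++*******+=:-+***###**************
196 ++*+*=+++++#*+***+++*****=-:--=+******************
198 ++++++*********+==+====+=----=+******************%
200 +++++++*******+=--==++=----==+***************#####
202 ++++++********+=----++---==-.:++*************#####
204 ++++++*********#+::-----=====-. -+************####
206 ++++++***********#*=---==----=+=:..+*************#
208 ++++++********++++==++===::-=++**+-:=*************
210 +++++*******+++++**++++*#*+=---:++==+*************
212 +++++*****+++++********##****+=:..:=+*************
214 +++++****+++++********#*********+=:.:+************
```

>>> step_arm:
  commands:
    - [10,[0.07,0,0.17],0]
    - [10,[0.14,0,0.35],0]
    - [10,[0.18,0,0.42],0]
    - [10,[0.22,0,0.49],0]
    - [10,[0.22,0,0.49],0]
    - [10,[0.22,0,0.49],0]

```text
clock: 19.1
ee_pos: [0.5815, 0.0294, 0.1059]
tool_rot: [-2.773, -1.476, 0.0]
ft_force: [1.5, 2.8, -0.9]
gripper_width: 0.155
gripper_force: 30.0
```

```bash
python3 tilt.py a5; python3 asc.py a5_scene 295 345 160 215 2;  python3 - <<'E'
from h import *
for s in (.092,.1,.11,.12,.135): print(s,proj("scene",np.array([.6355,.110,0])+np.array([-.555,-.832,0])*(.036+.5*s)+np.array([0,0,.036+.866*s])))
E
```

```text
[0.5815 0.0294 0.1059] [ 1.5291  2.7818 -0.8783] 0.15536830774337435 29.982636281747546
scene 26 bbox 313 331 185 209  lowest rows x [(np.int64(185), np.int64(330), np.int64(330)), (np.int64(188), np.int64(330), np.int64(330)), (np.int64(197), np.int64(320), np.int64(320)), (np.int64(200), np.int64(320), np.int64(320)), (np.int64(207), np.int64(314), np.int64(314))]
  th 0 foot [323.1 229.9] mid [323.6 209. ] grasp [324.  191.5]
  th 10 foot [315.8 229.5] mid [320.3 208.7] grasp [324.  191.5]
  th 20 foot [308.7 227.9] mid [317.1 208. ] grasp [324.  191.5]
  th 25 foot [305.3 226.7] mid [315.5 207.4] grasp [324.  191.5]
  th 30 foot [302.  225.3] mid [314.1 206.8] grasp [324.  191.5]
top none
160 =================%%%%%%%%%%%%%#################===
162 ==================%%%%%##%%%%%%%#########***##*===
164 =================+%%%%%%%%%%%%%%%%%%%%%%%%%%%%#===
166 =================+#*%%%%%%%%%%%%%%%%%%%%%%%%%%#===
168 =================+%#*************************++===
170 ===================#*****++++++++++++++++++++++===
172 ====================***************************===
174 =========
[... 607 characters left out ...]
#*+***+++**********+++*****************
198 ++++++*********+=+++==:=-=****+++****************%
200 +++++++*******+=--++++=---*******************#####
202 ++++++********+=----++-::-=+=-++*************#####
204 ++++++*********#+::-------=+=:. =+************####
206 ++++++***********#*----==---. +=:..++************#
208 ++++**********++++==++===::-=+***+--=*************
210 ++++*********++++***+++*#**=-: :++==+*************
212 +++++#****+++++********##****+=-..:=+*************
214 ++++*****+++++********#*********+=:.:+************
0.092 [318.0065229  200.80805883]
0.1 [319.59755135 198.37072065]
0.11 [321.59774684 195.30656874]
0.12 [323.61073353 192.22282165]
0.135 [326.65446679 187.56004688]
```

>>> step_arm:
  commands:
    - [10,[0.03,0,0.05],0]
    - [10,[0.06,0,0.11],0]
    - [10,[0.06,0,0.11],0]
    - [10,[0.06,0,0.11],0]

```text
clock: 19.53
ee_pos: [0.5829, 0.0312, 0.1018]
tool_rot: [2.773, 1.476, 0.0]
ft_force: [2.0, 3.3, 0.1]
gripper_width: 0.151
gripper_force: 30.0
```

>>> step_arm:
  commands:
    - [20,[0,0,0],0]
    - [30,[0,0,0],0]
    - [45,[0,0,0],0]
    - [45,[0,0,0],0]
    - [45,[0,0,0],0]
    - [45,[0,0,0],0]
    - [45,[0,0,0],0]
    - [45,[0,0,-0.5],0]
    - [45,[0,0,-1.0],0]
    - [45,[0,0,-2],0]
    - [45,[0,0,-3],0]
    - [45,[-1,0,-4],0]
    - [45,[-2,0,-4.5],0]
    - [45,[-2,0,-4.5],0]
    - [45,[-2,0,-4.5],0]

```text
clock: 20.78
ee_pos: [0.5379, -0.0372, 0.2845]
tool_rot: [2.772, 1.472, 0.005]
ft_force: [1.3, -0.4, -0.7]
gripper_width: 0.489
gripper_force: 0.0
```

```bash
sed -i 's/c0=proj(cam,P)/c0=proj(cam,np.array([.583,.0312,.14]))/' tilt.py; python3 tilt.py a6 | grep -v th; python3 c.py w14|head -1; python3 mark.py w14 | grep -E "r 0.01[789]|axis"; python3 asc.py a6_scene 295 345 170 215 2
python3 - <<'E'
from h import *
for s in (.092,.1,.11,.12,.135,.145): 
  X=np.array([.6355,.110,0])+np.array([-.555,-.832,0])*(.036+.5*s)+np.array([0,0,.036+.866*s]); print(s,proj("scene",X),proj("top",X),proj("wrist",X))
E
python3 red.py w14
```

```text
[ 0.5379 -0.0372  0.2845] [ 1.3364 -0.3656 -0.6575] 0.4885151638693425 0.0
scene 101 bbox 314 331 188 210  lowest rows x [(np.int64(188), np.int64(329), np.int64(331)), (np.int64(191), np.int64(326), np.int64(331)), (np.int64(194), np.int64(324), np.int64(329)), (np.int64(197), np.int64(322), np.int64(327)), (np.int64(200), np.int64(319), np.int64(325)), (np.int64(203), np.int64(321), np.int64(323)), (np.int64(210), np.int64(316), np.int64(317))]
top 65 bbox 325 341 178 186  lowest rows x [(np.int64(178), np.int64(325), np.int64(328)), (np.int64(181), np.int64(330), np.int64(338)), (np.int64(184), np.int64(332), np.int64(341))]
[ 0.5381 -0.0352  0.2816] [ 0.2732  1.1566 -1.0132]
axis px [318.6323 -18.8457]
170 ==================================================
172 ==================================================
174 ==================================================
176 ==================================================
178 ==================================================
180 =#================================================
182 %#================================================
[... 806 characters left out ...]
-..:=+*************
214 +++++****+++++********#*********+=:.:+************
0.092 [318.0065229  200.80805883] [329.78042987 179.04983405] [319.79391325  93.64977439]
0.1 [319.59755135 198.37072065] [331.11616406 179.36263254] [319.81692201  97.31406171]
0.11 [321.59774684 195.30656874] [332.80855495 179.75895189] [319.84681426 102.07458954]
0.12 [323.61073353 192.22282165] [334.52673235 180.16130986] [319.87804216 107.04782751]
0.135 [326.65446679 187.56004688] [337.15365228 180.7764746 ] [319.92759097 114.93878336]
0.145 [328.69997351 184.42648151] [338.93893458 181.194547  ] [319.9625776  120.51062204]
[312 117  11  13  75] [316.1733 123.4267]
117 313 314
121 313 322
125 313 320
129 316 318
```

```bash
python3 asc.py a6_top 318 348 170 192 1
python3 - <<'E'
from h import *
X=tri(ray("scene",329.5,189),ray("top",339.5,184.3),ray("wrist",317,125)); f=np.array([-.555,-.832]);l=np.array([.832,-.555]); d=X-[.6355,.11,0]
print(X,"f",d[:2]@f*1000,"lat",d[:2]@l*1000,"expected f 103.5 z 152.9 if foot on floor, centered")
# marker axis direction from scene+top lines? cap visible centre at the ring: compare
E
```

```text
170 +===============*#####****++- 
171 ***+++====----==*#####**#*++- 
172 *******+-:    .-*#####****+*- 
173 ******+:  :--. .=+=+##****+*: 
174 ****#+: -*##++=::. .=##***++: 
175 ****+- -#####+++:::.:=****++: 
176 ****+ :*#####*++=.--..=***++: 
177 ***+-.-***####=++:-*-. -**++: 
178 ***=..=+=+++**+*+:-**-. -+++. 
179 ***+.:=+++=--===+::+#*-. -++. 
180 ***+==++++=======--+##*-.-++. 
181 ***+=+***+===+=====-=+**==++. 
182 ***+==+**+=++++=====+..+#+++. 
183 #***+=+##*+++++++++++. -**++. 
184 *###+==+###**+++++++=..:++++. 
185 ******+=+**+++++++++...=*+++. 
186 +--==+*=========*###*-+#*+++. 
187 *---====+====+##########*+++. 
188 *=-----=-=*%%%%#%#######*++=. 
189 *=------===*#%##########*++=. 
190 #=------+--==*###########*+-. 
191 *=-----*##=. .=*#########++-. 
[0.57053332 0.01844534 0.15000678] f 112.2299843423431 lat -3.2394378971548274 expected f 103.5 z 152.9 if foot on floor, centered
```

>>> step_arm:
  commands:
    - [45,[1,0,-0.4],0]
    - [45,[2.1,0,-0.4],0]
    - [45,[2.1,0,-0.4],0]
    - [45,[2.1,0,-0.4],0]
    - [45,[2.1,0,-0.4],0]
    - [45,[2.1,0,-0.4],0]

```text
clock: 21.43
ee_pos: [0.5842, 0.0344, 0.2965]
tool_rot: [-2.772, -1.476, 0.004]
ft_force: [-0.3, -0.2, -0.5]
gripper_width: 0.489
gripper_force: 0.0
```

```bash
python3 c.py w15|head -1; python3 mark.py w15 | grep -E "r 0.01[789]|axis"; python3 red.py w15|head -1
python3 - <<'E'
from h import *
import json
M=json.load(open("w15.json")); im=cv2.imread("pics/w15.png").max(2); print(im[148,322:372].tolist())
for s in (.135,): print(proj(0,np.array([.5705,.0184,.150]),M))
E
```

```text
[0.5842 0.0344 0.2965] [-0.2719 -0.1723 -0.5445]
w15 [305 104   4   6  12] [306.5    106.6667] r 0.018123696377560016 ang -167.18162346365156
w15 [319 108   3  10  28] [320.     112.1786] r 0.018105788505332388 ang -123.78676082540254
axis px [319.9643  91.6177]
[313 172  13  36 379] [318.9367 188.8522]
[125, 114, 113, 127, 140, 133, 135, 137, 137, 138, 138, 145, 192, 204, 205, 205, 205, 205, 205, 205, 205, 212, 213, 213, 213, 211, 207, 214, 206, 196, 179, 143, 116, 106, 103, 102, 103, 101, 101, 101, 99, 100, 99, 98, 99, 109, 119, 123, 122, 122]
[317.29070246 202.29961271]
```

The knob mark reads −123.8° against a front direction of −123.7°, so the joint is at about 0. The marker stands in the ring with its foot on the floor.

```bash
python3 -c "
from station import r
print(r.close_job())"
```

```text
the job is handed in; nothing more can be done
None
```

I turned the round pocket under the ring (about 0 rad by the camera), lowered the marker through the ring onto the pocket floor and released it. I then handed the job in at about 21.5 s; the hand-in call did not return a verdict.

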